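# Push three bearings one by one past the check pawl into their magazine

## Robot

A 7-joint arm with a two-finger parallel gripper is mounted at the origin on a cart in front of the work surface, level with it; the furniture and walls round the work are solid. World frame = base frame: x ahead of the robot, y to its left, z up, the work surface at z = 0. Lengths are in m, angles in rad, forces in N, time in s.
With the tool pointing down it reaches from about 0.425 to 0.95 m from the base axis. Payload 4.7 kg.
Tool frame: the origin (TCP) lies midway between the tips of the shut fingers; the grasp point (between the pads) lies 19 mm behind it; z points along the fingers, y is the direction in which the jaws open and shut (so a half turn about z gives the same grasp; the last joint's range is limited). The gripper opens to 87 mm and grips with 3 to 60 N. Pads are 19 mm wide; open, the fingers measure 117 mm over their backs; the gripper's body (75 mm by 190 mm) begins 51 mm behind the grasp point.
Start: joints at [1.131, 0.469, -0.049, 1.532, 0.024, 1.141, -0.082], TCP at [0.27, -0.619, 0.223] pointing down, gripper open.
Joint ranges: [-2.59, 2.59], [-0.33, 1.99], [-1.39, 1.29], [0.1, 2.45], [-1.04, 4.18], [0.21, 1.99], [-2.66, 2.66]. Speed limits (rad/s): [2.57, 2.57, 3.14, 3.14, 3.14, 3.14, 3.14].

## Interface

Orientations are given as a unit quaternion [x, y, z, w].
In Python, from station import manip gives the robot as it stands.
- The arm moves only by the tool step_arm, never from a script. Its argument "series" is a list of rows, each an object of numbers: "x", "y", "z": the shift along the tool's x, y, z in mm; "spin": the turn about the tool's z in degrees; "fingers": the opening, from -1 (shut) to 1 (fully open), so that 0 is half open. In form: [{"x": .., "y": .., "z": .., "spin": .., "fingers": ..}, ...]. A call has 1 to 12 rows; each row shifts and turns the pose as measured when the row begins, along the tool's axes as they then stand; what a row does not reach is not made up. A row lasts 1/12 s, in which the tool goes at most 41.7 mm and 7.16 degrees, less where a joint would pass 70% of its speed; a pose out of reach is approached as far as the arm can. A call is refused whole if a number of a shift passes 41.7 or a number of a turn 7.16, either way. A call with a gripper value outside its range is refused whole. The fingers move at their own pace and stop on an object; "squeeze" is the grip in N (left out, the last holds). Time passes only in rows, so rows that do not move let the fingers close. It gives the time, the measured TCP pose, the force and the opening at its end, in the units of the state.
- manip.observe(): the state, without advancing time (a new reading comes with each control period).
- manip.camera(name): name is "scene" or "top"; returns the picture (420x560x3 uint8, blue, green, red); there is no depth.
- manip.calibration(name): a dict with "K" (3x3 intrinsics, pixels), "eye" and "orientation" of the camera in the world. Camera axes: x right, y down, z forward; pixel columns grow to the right and rows downward; lengths in m; the calibration is good to about 2 mm. A picture is of the moment at which its call begins. calibration takes no time and is no camera call.
- manip.finish_job(): hands the job in, once; it reports no verdict.
The state is a dict: "time_s": time; "joint_positions": joint angles; "joint_vel": joint speeds; "tau": joint torques, N m; "ee_pos": TCP position; "orientation": TCP orientation; "contact_force": force on the tool from outside, world axes, zero at the start; "wrist_torque": the same for the moment, N m; "width": opening from 0.0 (shut) to 1.0 (fully open).
Only numpy, scipy, OpenCV 4.12 (cv2) and the standard library are available. Lean on these libraries where they do the work, as an engineer would, in place of code of your own. Each camera call takes 0.05 s, during which the arm holds its last target.

## Task

Before the trolley is wheeled away, load the bearing magazine: with the fingertips alone, push the three loose ball bearings over the mat through the funnel and past the brass pawl into the lane, without pinching or lifting them. Take them one at a time, and let the pawl snap shut behind each one while the others still wait outside the mouth; at the end all three lie flat in a row in the lane with the pawl fully shut behind the last. Leave the oil seal and everything else where it is.

Things in the scene. Friction and masses are not known exactly. Their poses are not given: they have to be found in the camera images.
- magazine: the bearing magazine, an aluminium lane fixed to the mat, which is its floor (no step). Origin: on the mat, on the lane's centre line, abreast of the shut pawl's tip; x points along the lane in the loading direction, y across it to the pawl's side, z up. Two parallel rails, 22 mm high, inner faces at y = -33 and +33 mm (lane 66 mm wide), run from x = -45 mm to the end stop at x = +194 mm
- magazine_mouth (a point): the middle of the funnel's wide mouth, on the mat, at x = -119 mm, y = 0 of the magazine; same axes. Here the flared guides end, at y = -75 and +75 mm; they run in straight, 22 mm high, to the rails' ends at x = -45 mm. Nothing bridges funnel or lane from above
- magazine_stop (a point): the middle of the end stop's face, on the mat, at x = +194 mm, y = 0 of the magazine: room for three bearings in a row between it and the shut pawl, with about 10 mm to spare. A bearing pushed in moves those before it along
- pawl (a joint): the brass check pawl, a bar 46 mm long and 8 mm high (6 to 15 mm above the mat), through a slot in the +y rail, slanting inwards along +x. 0 = shut, tip at x = 0, y = +12 mm of the magazine. A bearing going in pushes it aside (up to 0.75 rad) against 1 to 1.5 N; it springs shut once the bearing's centre is some 31 mm past x = 0 and no finger is in its way; shut, it lets none back
- pawl_tip (a point): the tip of the brass pawl, 10 mm above the mat. Its pivot post, 27 mm high, stands outside the +y rail at x = -34 mm, y = +42 mm of the magazine
- bearing_a: sealed ball bearing lying flat: grey steel ring with a black seal face, 62 mm outside, 16 mm thick, about 0.2 kg; push it by its rim (its 30 mm bore is too narrow for the fingers); one of three alike, any order will do. Origin: centre of its underside, z up
- bearing_b: sealed ball bearing lying flat: grey steel ring with a black seal face, 62 mm outside, 16 mm thick, about 0.2 kg; push it by its rim (its 30 mm bore is too narrow for the fingers); one of three alike, any order will do. Origin: centre of its underside, z up
- bearing_c: sealed ball bearing lying flat: grey steel ring with a black seal face, 62 mm outside, 16 mm thick, about 0.2 kg; push it by its rim (its 30 mm bore is too narrow for the fingers); one of three alike, any order will do. Origin: centre of its underside, z up
- seal: black rubber oil seal, a flat ring 50 mm outside and 9 mm thick, lying near the bearings; a bystander. Origin: centre of its underside
- hex_key: black bent hex key, 93 x 33 x 6 mm, lying on the mat in front of the magazine; a bystander. Origin: centre of its underside
- wheel_loose: bronze worm wheel on a short grey shaft, 79 mm across, 79 mm tall, standing at the left front; a bystander. Origin: centre of its underside
Not all that is in view belongs to the job. Leave any orange or red look-alike of the bearing_b alone.

How it is judged:
By the outcome, as a careful person would: the job done as asked, in the order asked, and still so for the second after the job is handed in, with the robot touching nothing.
It also fails if it takes over 72 s, if anything falls off the work surface, if the arm or the gripper's body presses on something with over 40 N, if the wrist force passes 120 N, or if a joint passes its speed limit or range.

## Working session

There is one attempt and no reset: what is moved stays moved. The work goes in short steps, Python scripts to look and compute and a tool call to move; the robot and the scene stay as the last step left them, time stands still between calls to the robot, and variables do not carry over. Pictures are saved under pics/ and viewed, and the job is handed in when it is done.

Besides the shell and the picture viewer there is one more tool, called after ">>>" by a JSON object that holds its "api" and its "payload". step_arm: Moves the arm, as the interface text tells. Its arguments: {"type":"object","properties":{"series":{"type":"array"},"squeeze":{"type":"number"}},"required":["series"]}

```bash
mkdir -p pics; ls
python3 - <<'E'
from station import manip
import cv2
for n in("top","scene"):
    cv2.imwrite(f"pics/{n}0.png",manip.camera(n)); print(manip.calibration(n))
print(manip.observe())
E
```

```text
pics
{'K': array([[413.95086768,   0.        , 281.89175059],
       [  0.        , 413.95086768, 207.48676025],
       [  0.        ,   0.        ,   1.        ]]), 'eye': array([0.3044462 , 0.0230977 , 1.17341279]), 'orientation': array([ 0.71350812, -0.694368  ,  0.07294143, -0.0586412 ])}
{'K': array([[510.69784685,   0.        , 290.86544215],
       [  0.        , 510.69784685, 209.45248979],
       [  0.        ,   0.        ,   1.        ]]), 'eye': array([-0.24334281,  0.51442648,  1.03692566]), 'orientation': array([-0.43509316,  0.82196376, -0.3211297 ,  0.17873232])}
{'time_s': 0.1, 'joint_positions': array([ 1.13108961,  0.46937969, -0.04863104,  1.53355458,  0.02415438,
        1.14099169, -0.0823077 ]), 'joint_vel': array([-0.00021367, -0.00348614, -0.00208116, -0.00288961,  0.0003668 ,
       -0.00153588, -0.00150349]), 'tau': array([ 1.21918099e-03, -5.09168673e+01, -8.06402438e-02, -2.36828971e+01,
       -6.13310281e-02,  3.44785396e-02,  6.80341714e-05]), 'ee_pos': array([ 0.26936862, -0.61834732,  0.22160018]), 'orientation': array([ 9.78970692e-01,  2.03999073e-01, -2.23125679e-04, -8.43812165e-04]), 'contact_force': array([-0.40234823, -0.16490181, -0.05987155]), 'wrist_torque': array([ 0.01868729, -0.03055527,  0.02306545]), 'width': 0.9962367650830457}
```

View pics/top0.png

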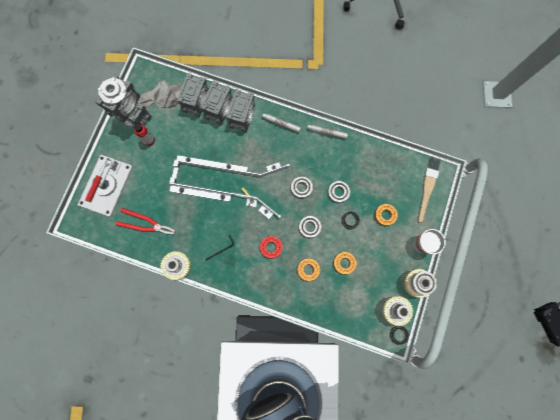

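View pics/scene0.png

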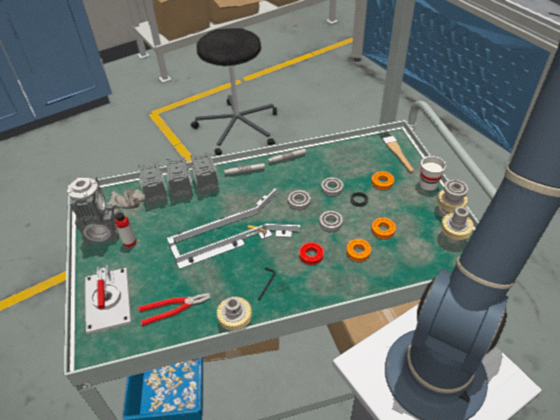

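```bash
cat > h.py <<'E'
import numpy as np, cv2
from scipy.spatial.transform import Rotation as R
from station import manip
def ray(n,u,v,z):
    c=manip.calibration(n);d=R.from_quat(c['orientation']).as_matrix()@np.linalg.inv(c['K'])@[u,v,1]
    return c['eye']+d*(z-c['eye'][2])/d[2]
def proj(n,p):
    c=manip.calibration(n);q=c['K']@(R.from_quat(c['orientation']).as_matrix().T@(np.array(p)-c['eye']));return q[:2]/q[2]
E
python3 - <<'E'
from h import *
im=cv2.imread('pics/top0.png')
cv2.imwrite('pics/topz0.png',cv2.resize(im[145:255,160:300],None,fx=5.6,fy=5.4,interpolation=cv2.INTER_CUBIC))
cv2.imwrite('pics/topz1.png',cv2.resize(im[160:260,260:400],None,fx=5.6,fy=5.6,interpolation=cv2.INTER_CUBIC))
E
```

```text
(no output)
```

View pics/topz0.png

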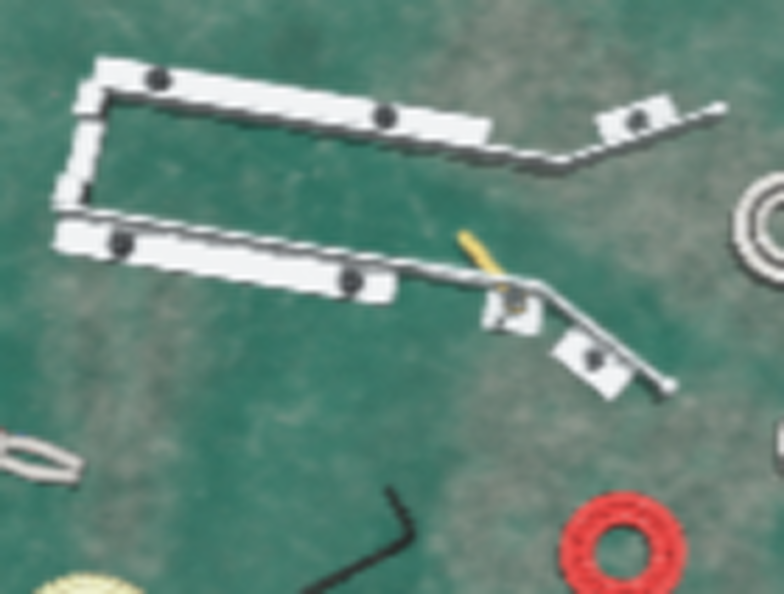

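View pics/topz1.png

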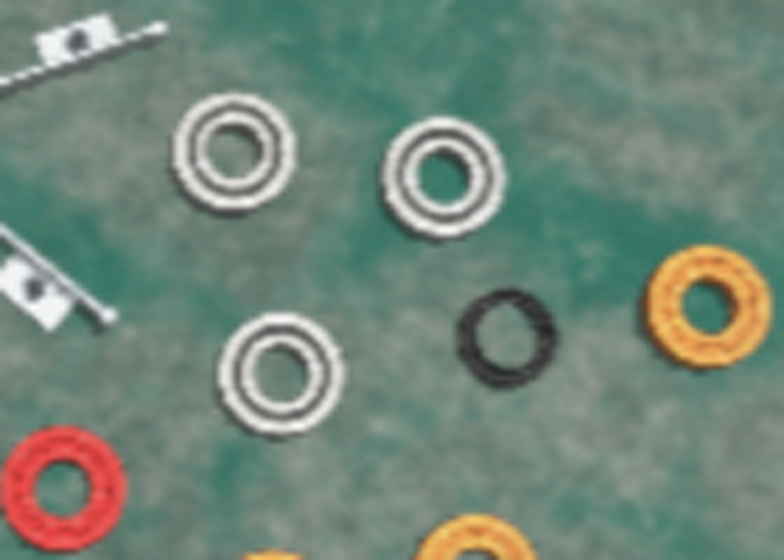

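Run:
```python
from h import *
P=lambda U,V,ox,oy,fx,fy:((U+.5)/fx-.5+ox,(V+.5)/fy-.5+oy)
pts=[(720,107,-119,-77),(668,385,-119,77),(560,161,-45,-34.5),(541,285,-45,34.5),(105,93,194,-34),(74,210,194,34)]
A=np.array([ray('top',*P(U,V,160,145,5.6,5.4),.022)[:2] for U,V,_,_ in pts]);B=np.array([p[2:] for p in pts])/1000
a,b=A.mean(0),B.mean(0);H=(B-b).T@(A-a);U,S,Vt=np.linalg.svd(H);Rm=Vt.T@np.diag([1,np.linalg.det(Vt.T@U.T)])@U.T
t=a-Rm@b;th=np.degrees(np.arctan2(Rm[1,0],Rm[0,0]));print('mag',t,th);print((A-(B@Rm.T+t))*1000)
np.savez('mag.npz',t=t,R=Rm)
for n,U,V in [('pawltip',0,0)]:
    p=ray('top',*P(462,235,160,145,5.6,5.4),.012)[:2];print(n,p,Rm.T@(p-t)*1000)
for n,U,V,z in [('A',235,152,.016),('B',443,178,.016),('C',281,374,.016),('seal',507,338,.009),('red',63,489,.016)]:
    p=ray('top',*P(U,V,260,160,5.6,5.6),z)[:2];print(n,p,Rm.T@(p-t)*1000)
```

```text
mag [0.58882463 0.11689051] 82.30856695004226
[[-0.21076388 -1.13252651]
 [ 0.93002972  1.08888589]
 [-0.3978904   1.21340232]
 [ 0.34560587 -0.7594084 ]
 [-1.80796121 -1.20473469]
 [ 1.1409799   0.79438139]]
pawltip [0.57706219 0.11809622] [-0.37940209 11.81798444]
A [ 0.58538776 -0.05267152] [-168.49650079  -19.28789589]
B [ 0.57493616 -0.15981673] [-276.07657949  -23.27042489]
C [ 0.47101788 -0.07777913] [-208.68526972   90.69267377]
seal [ 0.49382756 -0.19364818] [-320.45906306   52.5805298 ]
red [0.41004616 0.03041281] [-109.62703603  165.59604172]
```

```bash
cat >> h.py <<'E'
m=np.load('mag.npz')
def st(tx=None,ty=None,head=0.):
    o=manip.observe();M=R.from_quat(o['orientation']).as_matrix()
    p=m['R'].T@(o['ee_pos'][:2]-m['t'])*1000
    th=np.degrees(np.arctan2(M[1,0],M[0,0])-np.arctan2(m['R'][1,0],m['R'][0,0]))
    print('t',round(o['time_s'],2),'mag',p.round(1),'z',(o['ee_pos'][2]*1000).round(1),'head',th.round(1),'F',o['contact_force'].round(1),'gap',round(o['width']*87,1),'r',np.hypot(*o['ee_pos'][:2]).round(3))
    if tx is not None:
        d=np.array([tx,ty])-p
        # deltas in tool frame if tool heading=head deg (mag frame)
        for h in(th,head):
            c,s=np.cos(np.radians(h)),np.sin(np.radians(h));print(' head',round(h,1),'tool dx,dy',(c*d[0]+s*d[1]).round(1),(s*d[0]-c*d[1]).round(1),'spin',(th-head).round(1))
E
python3 - <<'E'
from h import *
st(-212,-19)
P=lambda u,v,z=.016:print((u,v),ray('top',u,v,z)[:2].round(3),(m['R'].T@(ray('top',u,v,z)[:2]-m['t'])*1000).round())
P(308,269);P(345,263);P(386,214);P(420,282,.08);P(430,240,.08)
E
```

```text
t 0.1 mag [-771.4  218.2] z 221.6 head -58.8 F [-0.4 -0.2 -0.1] gap 86.7 r 0.674
 head -58.8 tool dx,dy 492.9 -355.3 spin -58.8
 head 0.0 tool dx,dy 559.4 237.2 spin -58.8
(308, 269) [ 0.352 -0.074] [-221.  209.]
(345, 263) [ 0.371 -0.177] [-321.  177.]
(386, 214) [ 0.513 -0.295] [-419.   20.]
(420, 282) [ 0.323 -0.363] [-511.  199.]
(430, 240) [ 0.434 -0.394] [-527.   85.]
```

>>> {"api": "step_arm", "payload": {"series": [{"spin":-7,"fingers":-0.36},{"spin":-7,"fingers":-0.36},{"spin":-7,"fingers":-0.36},{"spin":-7,"fingers":-0.36},{"spin":-7,"fingers":-0.36},{"spin":-7,"fingers":-0.36},{"spin":-7,"fingers":-0.36},{"spin":-7,"fingers":-0.36},{"spin":-4,"fingers":-0.36}]}}

```text
schema error: expected keys x, y, z, spin, fingers
```

```bash
python3 -c "
from h import *
st(-212,-19)"
```

```text
t 0.1 mag [-771.4  218.2] z 221.6 head -58.8 F [-0.4 -0.2 -0.1] gap 86.7 r 0.674
 head -58.8 tool dx,dy 492.9 -355.3 spin -58.8
 head 0.0 tool dx,dy 559.4 237.2 spin -58.8
```

>>> {"api": "step_arm", "payload": {"series": [{"x":0,"y":0,"z":0,"spin":-7,"fingers":-0.36},{"x":0,"y":0,"z":0,"spin":-7,"fingers":-0.36},{"x":0,"y":0,"z":0,"spin":-7,"fingers":-0.36},{"x":0,"y":0,"z":0,"spin":-7,"fingers":-0.36},{"x":0,"y":0,"z":0,"spin":-7,"fingers":-0.36},{"x":0,"y":0,"z":0,"spin":-7,"fingers":-0.36},{"x":0,"y":0,"z":0,"spin":-7,"fingers":-0.36},{"x":0,"y":0,"z":0,"spin":-7,"fingers":-0.36},{"x":0,"y":0,"z":0,"spin":-4,"fingers":-0.36}]}}

```text
time_s: 0.85
ee_pos: [0.2679, -0.6152, 0.2157]
orientation: [0.736, 0.677, 0.001, -0.006]
contact_force: [-0.6, -0.2, 0.4]
width: 0.403
```

```bash
python3 -c "
from h import *
st(-212,-19)"
```

```text
t 0.85 mag [-768.5  220. ] z 215.7 head 3.0 F [-0.6 -0.2  0.4] gap 35.1 r 0.671
 head 3.0 tool dx,dy 543.3 267.5 spin 3.0
 head 0.0 tool dx,dy 556.5 239.0 spin 3.0
```

>>> {"api": "step_arm", "payload": {"series": [{"x":36,"y":18,"z":0,"spin":3,"fingers":-0.36},{"x":36,"y":17,"z":0,"spin":0,"fingers":-0.36},{"x":36,"y":17,"z":0,"spin":0,"fingers":-0.36},{"x":36,"y":17,"z":0,"spin":0,"fingers":-0.36},{"x":36,"y":17,"z":0,"spin":0,"fingers":-0.36},{"x":36,"y":17,"z":0,"spin":0,"fingers":-0.36},{"x":36,"y":17,"z":0,"spin":0,"fingers":-0.36},{"x":36,"y":17,"z":0,"spin":0,"fingers":-0.36},{"x":36,"y":17,"z":0,"spin":0,"fingers":-0.36},{"x":36,"y":17,"z":0,"spin":0,"fingers":-0.36},{"x":36,"y":17,"z":0,"spin":0,"fingers":-0.36},{"x":36,"y":17,"z":0,"spin":0,"fingers":-0.36}]}}

```text
time_s: 1.85
ee_pos: [0.5283, -0.2094, 0.2098]
orientation: [0.762, 0.648, -0.003, -0.01]
contact_force: [-0.3, -1.0, -0.2]
width: 0.319
```

```bash
python3 -c "
from h import *
st(-212,-19)"
```

```text
t 1.85 mag [-331.5   16.3] z 209.8 head -1.5 F [-0.3 -1.  -0.2] gap 27.8 r 0.568
 head -1.5 tool dx,dy 120.4 32.1 spin -1.5
 head 0.0 tool dx,dy 119.5 35.3 spin -1.5
```

Finish horizontally, then descend to just above.

>>> {"api": "step_arm", "payload": {"series": [{"x":35,"y":11,"z":15,"spin":-1.5,"fingers":-0.36},{"x":35,"y":11,"z":30,"spin":0,"fingers":-0.36},{"x":30,"y":9,"z":30,"spin":0,"fingers":-0.36},{"x":15,"y":4,"z":30,"spin":0,"fingers":-0.36},{"x":0,"y":0,"z":25,"spin":0,"fingers":-0.36},{"x":0,"y":0,"z":15,"spin":0,"fingers":-0.36},{"x":0,"y":0,"z":0,"spin":0,"fingers":-0.36}]}}

```text
time_s: 2.43
ee_pos: [0.5814, -0.0858, 0.067]
orientation: [0.746, 0.666, 0.002, -0.01]
contact_force: [0.2, -0.1, -0.1]
width: 0.323
```

```bash
python3 -c "
from h import *
st(-212,-19)
cv2.imwrite('pics/t1.png',manip.camera('top'));cv2.imwrite('pics/s1.png',manip.camera('scene'))"
```

```text
t 2.43 mag [-201.8  -19.8] z 67.0 head 1.2 F [ 0.2 -0.1 -0.1] gap 28.1 r 0.588
 head 1.2 tool dx,dy -10.1 -1.0 spin 1.2
 head 0.0 tool dx,dy -10.2 -0.8 spin 1.2
```

View pics/t1.png

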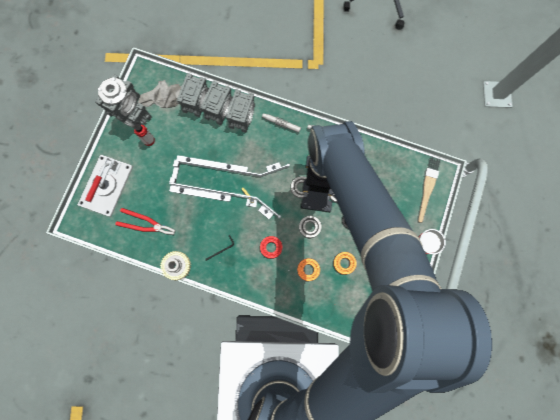

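View pics/s1.png

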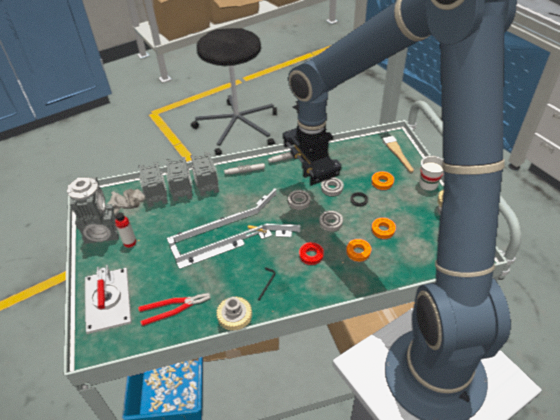

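>>> {"api": "step_arm", "payload": {"series": [{"x":-6,"y":0,"z":0,"spin":1,"fingers":-0.36},{"x":-3,"y":-1,"z":0,"spin":0,"fingers":-0.36},{"x":0,"y":0,"z":12,"spin":0,"fingers":-0.36},{"x":0,"y":0,"z":12,"spin":0,"fingers":-0.36},{"x":0,"y":0,"z":8,"spin":0,"fingers":-0.36},{"x":0,"y":0,"z":3,"spin":0,"fingers":-0.36},{"x":0,"y":0,"z":0,"spin":0,"fingers":-0.36}]}}

```text
time_s: 3.12
ee_pos: [0.5843, -0.1011, 0.0372]
orientation: [0.755, 0.655, 0.006, -0.003]
contact_force: [0.2, 0.6, 0.9]
width: 0.315
```

```bash
python3 -c "
from h import *
st(-212,-19)
im=manip.camera('scene');cv2.imwrite('pics/s2.png',cv2.resize(im[120:260,240:420],None,fx=4.2,fy=4.2,interpolation=2))"
```

```text
t 3.12 mag [-216.6  -24.7] z 37.2 head -0.4 F [0.2 0.6 0.9] gap 27.4 r 0.593
 head -0.4 tool dx,dy 4.6 -5.7 spin -0.4
 head 0.0 tool dx,dy 4.6 -5.7 spin -0.4
```

View pics/s2.png

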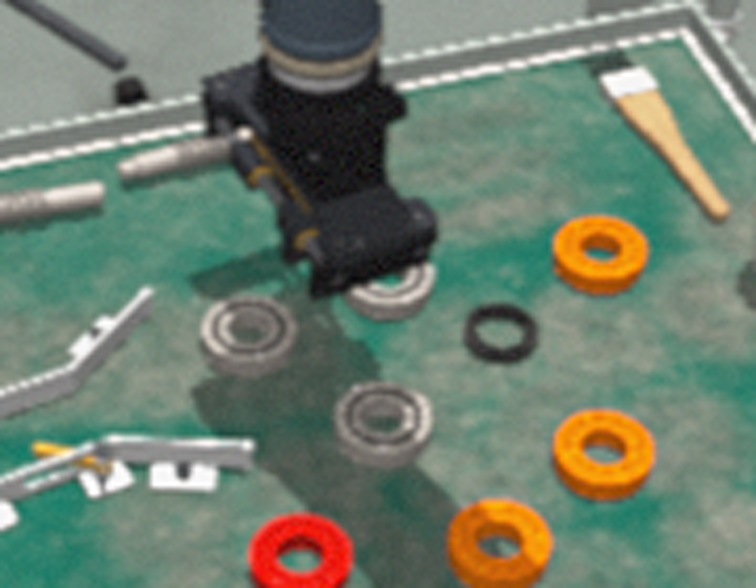

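>>> {"api": "step_arm", "payload": {"series": [{"x":4,"y":-4,"z":10,"spin":0,"fingers":-0.36},{"x":0,"y":-2,"z":10,"spin":0,"fingers":-0.36},{"x":0,"y":0,"z":6,"spin":0,"fingers":-0.36},{"x":0,"y":0,"z":2,"spin":0,"fingers":-0.36},{"x":0,"y":0,"z":0,"spin":0,"fingers":-0.36}]}}

```text
time_s: 3.58
ee_pos: [0.5785, -0.0943, 0.0064]
orientation: [0.755, 0.656, 0.006, -0.003]
contact_force: [-0.3, 0.3, 0.4]
width: 0.319
```

```bash
python3 -c "
from h import *
st(-212,-19)"
```

```text
t 3.58 mag [-210.7  -18. ] z 6.4 head -0.4 F [-0.3  0.3  0.4] gap 27.8 r 0.586
 head -0.4 tool dx,dy -1.3 1.0 spin -0.4
 head 0.0 tool dx,dy -1.3 1.0 spin -0.4
```

>>> {"api": "step_arm", "payload": {"series": [{"x":6,"y":0,"z":-0.5,"spin":0,"fingers":-0.36},{"x":10,"y":-2,"z":-0.5,"spin":0,"fingers":-0.36},{"x":10,"y":-2,"z":-0.5,"spin":0,"fingers":-0.36},{"x":10,"y":-2,"z":-0.5,"spin":0,"fingers":-0.36}]}}

```text
time_s: 3.92
ee_pos: [0.5777, -0.0588, 0.0086]
orientation: [0.757, 0.654, 0.005, -0.002]
contact_force: [0.4, -0.9, -0.4]
width: 0.318
```

```bash
python3 -c "
from h import *
st(-107,0)"
```

```text
t 3.92 mag [-175.6  -12.5] z 8.6 head -0.7 F [ 0.4 -0.9 -0.4] gap 27.7 r 0.581
 head -0.7 tool dx,dy 68.5 -13.2 spin -0.7
 head 0.0 tool dx,dy 68.6 -12.5 spin -0.7
```

>>> {"api": "step_arm", "payload": {"series": [{"x":10,"y":-2,"z":0.3,"spin":0,"fingers":-0.36},{"x":10,"y":-2,"z":0.3,"spin":0,"fingers":-0.36},{"x":10,"y":-2,"z":0,"spin":0,"fingers":-0.36},{"x":10,"y":-2,"z":0,"spin":0,"fingers":-0.36},{"x":10,"y":-2,"z":0,"spin":0,"fingers":-0.36},{"x":6,"y":-1,"z":0,"spin":0,"fingers":-0.36},{"x":2,"y":0,"z":0,"spin":0,"fingers":-0.36},{"x":0,"y":0,"z":0,"spin":0,"fingers":-0.36}]}}

```text
time_s: 4.58
ee_pos: [0.5744, 0.0132, 0.01]
orientation: [0.754, 0.657, 0.006, -0.003]
contact_force: [0.2, -1.2, -0.7]
width: 0.321
```

```bash
python3 -c "
from h import *
st(-107,0)
im=manip.camera('top');cv2.imwrite('pics/t3.png',cv2.resize(im[130:260,160:360],None,fx=4,fy=4,interpolation=2))"
```

```text
t 4.58 mag [-104.7    0.4] z 10.0 head -0.1 F [ 0.2 -1.2 -0.7] gap 27.9 r 0.575
 head -0.1 tool dx,dy -2.3 0.4 spin -0.1
 head 0.0 tool dx,dy -2.3 0.4 spin -0.1
```

View pics/t3.png

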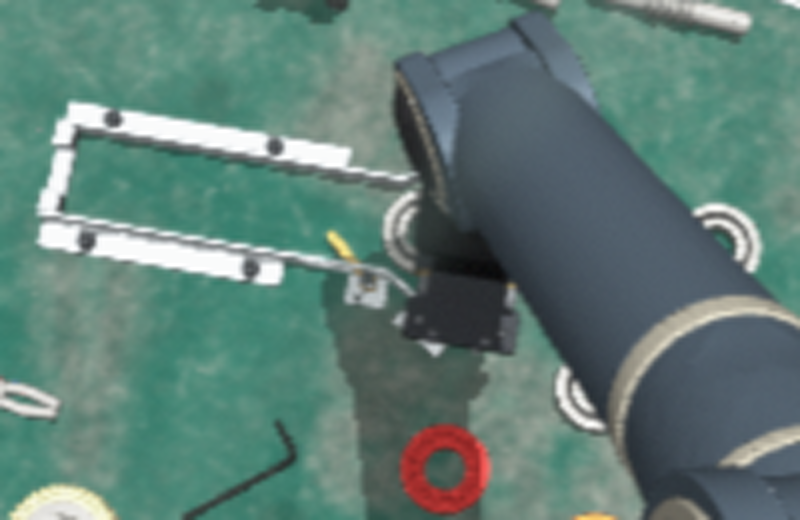

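>>> {"api": "step_arm", "payload": {"series": [{"x":-8,"y":0,"z":0.5,"spin":0,"fingers":-0.36},{"x":-5,"y":2,"z":0.5,"spin":0,"fingers":-1},{"x":0,"y":4,"z":0.5,"spin":0,"fingers":-1},{"x":0,"y":3,"z":0.5,"spin":0,"fingers":-1},{"x":0,"y":1,"z":0.5,"spin":0,"fingers":-1},{"x":0,"y":0,"z":0.5,"spin":0,"fingers":-1}]}}

```text
time_s: 5.13
ee_pos: [0.5846, -0.0057, 0.0069]
orientation: [0.756, 0.655, 0.007, -0.002]
contact_force: [0.5, 0.3, 0.2]
width: 0.047
```

```bash
python3 -c "
from h import *
st(-2,-8)"
```

```text
t 5.13 mag [-122.   -12.2] z 6.9 head -0.5 F [0.5 0.3 0.2] gap 4.1 r 0.585
 head -0.5 tool dx,dy 120.0 -5.2 spin -0.5
 head 0.0 tool dx,dy 120.0 -4.2 spin -0.5
```

>>> {"api": "step_arm", "payload": {"series": [{"x":8,"y":-2,"z":-0.3,"spin":-0.4,"fingers":-1},{"x":10,"y":-1,"z":-0.3,"spin":0,"fingers":-1},{"x":10,"y":0,"z":-0.2,"spin":0,"fingers":-1},{"x":10,"y":0,"z":0,"spin":0,"fingers":-1},{"x":10,"y":0,"z":0,"spin":0,"fingers":-1},{"x":8,"y":0,"z":0,"spin":0,"fingers":-1}]}}

```text
time_s: 5.63
ee_pos: [0.5897, 0.0513, 0.0079]
orientation: [0.754, 0.657, 0.005, -0.001]
contact_force: [2.6, -4.2, -0.9]
width: 0.006
```

```bash
python3 -c "
from h import *
st(-2,-8)"
```

```text
t 5.63 mag [-64.9  -9.6] z 7.9 head -0.2 F [ 2.6 -4.2 -0.9] gap 0.5 r 0.592
 head -0.2 tool dx,dy 62.9 -1.8 spin -0.2
 head 0.0 tool dx,dy 62.9 -1.6 spin -0.2
```

>>> {"api": "step_arm", "payload": {"series": [{"x":10,"y":0,"z":0,"spin":0,"fingers":-1},{"x":10,"y":0,"z":0.2,"spin":0,"fingers":-1},{"x":10,"y":0,"z":0.2,"spin":0,"fingers":-1},{"x":10,"y":0,"z":0.2,"spin":0,"fingers":-1},{"x":10,"y":0,"z":0,"spin":0,"fingers":-1}]}}

```text
time_s: 6.05
ee_pos: [0.5991, 0.1051, 0.0082]
orientation: [0.754, 0.657, 0.006, 0.001]
contact_force: [0.1, -1.2, -0.3]
width: 0.004
```

```bash
python3 -c "
from h import *
st(-2,-8)"
```

```text
t 6.05 mag [-10.3 -11.8] z 8.2 head -0.2 F [ 0.1 -1.2 -0.3] gap 0.4 r 0.608
 head -0.2 tool dx,dy 8.3 -3.8 spin -0.2
 head 0.0 tool dx,dy 8.3 -3.8 spin -0.2
```

>>> {"api": "step_arm", "payload": {"series": [{"x":7,"y":0,"z":0,"spin":0,"fingers":-1},{"x":4,"y":0,"z":0,"spin":0,"fingers":-1},{"x":0,"y":0,"z":0,"spin":0,"fingers":-1},{"x":-5,"y":0,"z":0,"spin":0,"fingers":-1},{"x":-3,"y":0,"z":-10,"spin":0,"fingers":-1},{"x":0,"y":0,"z":-30,"spin":0,"fingers":-0.36},{"x":-20,"y":0,"z":-30,"spin":0,"fingers":-0.36},{"x":-30,"y":0,"z":0,"spin":0,"fingers":-0.36}]}}

```text
time_s: 6.72
ee_pos: [0.5886, 0.0718, 0.0802]
orientation: [0.748, 0.663, 0.007, -0.005]
contact_force: [0.6, -0.4, 0.7]
width: 0.151
```

```bash
python3 -c "
from h import *
st(-322,-23)
im=manip.camera('top');cv2.imwrite('pics/t4.png',cv2.resize(im[130:260,160:360],None,fx=4,fy=4,interpolation=2))"
```

```text
t 6.72 mag [-44.7  -5.8] z 80.2 head 0.8 F [ 0.6 -0.4  0.7] gap 13.2 r 0.593
 head 0.8 tool dx,dy -277.5 13.4 spin 0.8
 head 0.0 tool dx,dy -277.3 17.2 spin 0.8
```

View pics/t4.png

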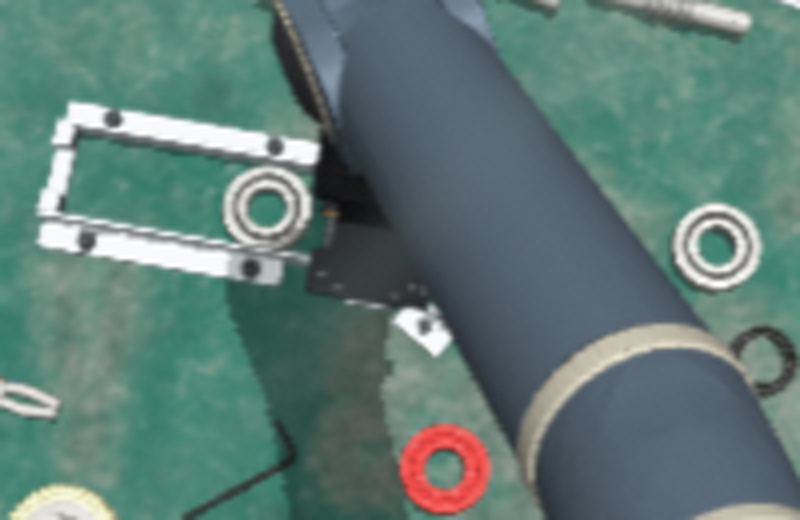

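>>> {"api": "step_arm", "payload": {"series": [{"x":-30,"y":2,"z":0,"spin":0.8,"fingers":-0.36},{"x":-35,"y":2,"z":0,"spin":0,"fingers":-0.36},{"x":-35,"y":2,"z":0,"spin":0,"fingers":-0.36},{"x":-35,"y":2,"z":0,"spin":0,"fingers":-0.36},{"x":-35,"y":2,"z":0,"spin":0,"fingers":-0.36},{"x":-35,"y":2,"z":0,"spin":0,"fingers":-0.36},{"x":-30,"y":2,"z":0,"spin":0,"fingers":-0.36},{"x":-15,"y":2,"z":0,"spin":0,"fingers":-0.36},{"x":-5,"y":0,"z":0,"spin":0,"fingers":-0.36},{"x":0,"y":0,"z":0,"spin":0,"fingers":-0.36}]}}

```text
time_s: 7.6
ee_pos: [0.558, -0.2094, 0.0804]
orientation: [0.761, 0.649, 0.004, -0.005]
contact_force: [-0.2, 0.6, -0.6]
width: 0.319
```

```bash
python3 -c "
from h import *
st(-322,-23)
im=manip.camera('top');cv2.imwrite('pics/t5.png',cv2.resize(im[130:260,160:360],None,fx=4,fy=4,interpolation=2))"
```

```text
t 7.6 mag [-327.5  -13.1] z 80.4 head -1.4 F [-0.2  0.6 -0.6] gap 27.7 r 0.596
 head -1.4 tool dx,dy 5.7 9.8 spin -1.4
 head 0.0 tool dx,dy 5.5 9.9 spin -1.4
```

View pics/t5.png

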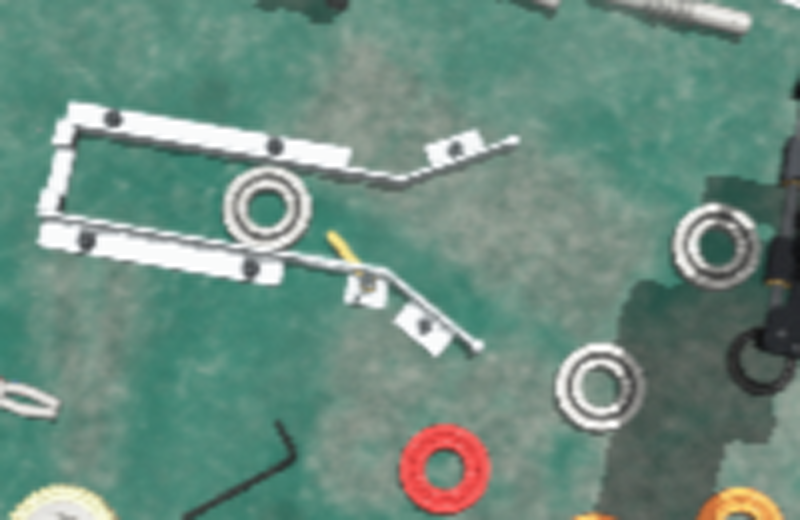

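Bearing A is at crop (267,209), past the pawl. The pawl is shut, with its tip at (331,234). Next is B.

>>> {"api": "step_arm", "payload": {"series": [{"x":3,"y":6,"z":10,"spin":-1.2,"fingers":-0.36},{"x":2,"y":3,"z":15,"spin":0,"fingers":-0.36},{"x":0,"y":0,"z":15,"spin":0,"fingers":-0.36},{"x":0,"y":0,"z":8,"spin":0,"fingers":-0.36},{"x":0,"y":0,"z":0,"spin":0,"fingers":-0.36},{"x":0,"y":0,"z":0,"spin":0,"fingers":-0.36}]}}

```text
time_s: 8.15
ee_pos: [0.5707, -0.1915, 0.0273]
orientation: [0.748, 0.664, 0.006, -0.008]
contact_force: [-0.3, 0.1, 1.2]
width: 0.318
```

```bash
python3 -c "
from h import *
st(-322,-23)"
```

```text
t 8.15 mag [-308.   -23.3] z 27.3 head 0.9 F [-0.3  0.1  1.2] gap 27.7 r 0.602
 head 0.9 tool dx,dy -14.0 -0.5 spin 0.9
 head 0.0 tool dx,dy -14.0 -0.3 spin 0.9
```

>>> {"api": "step_arm", "payload": {"series": [{"x":-8,"y":0,"z":0,"spin":0.7,"fingers":-0.36},{"x":-6,"y":0,"z":0,"spin":0,"fingers":-0.36},{"x":0,"y":0,"z":0,"spin":0,"fingers":-0.36}]}}

```text
time_s: 8.4
ee_pos: [0.5696, -0.2042, 0.0271]
orientation: [0.751, 0.66, 0.007, -0.008]
contact_force: [-0.1, -0.1, -0.4]
width: 0.322
```

```bash
python3 -c "
from h import *
st(-322,-23)"
```

```text
t 8.4 mag [-320.8  -23.9] z 27.1 head 0.3 F [-0.1 -0.1 -0.4] gap 28.0 r 0.605
 head 0.3 tool dx,dy -1.2 -0.9 spin 0.3
 head 0.0 tool dx,dy -1.2 -0.9 spin 0.3
```

>>> {"api": "step_arm", "payload": {"series": [{"x":-1,"y":0,"z":8,"spin":0,"fingers":-0.36},{"x":0,"y":0,"z":8,"spin":0,"fingers":-0.36},{"x":0,"y":0,"z":3,"spin":0,"fingers":-0.36},{"x":0,"y":0,"z":0,"spin":0,"fingers":-0.36}]}}

```text
time_s: 8.73
ee_pos: [0.5701, -0.2072, 0.0077]
orientation: [0.752, 0.659, 0.007, -0.006]
contact_force: [-1.2, -0.1, 0.2]
width: 0.321
```

```bash
python3 -c "
from h import *
st(-107,0)"
```

```text
t 8.73 mag [-323.7  -24.8] z 7.7 head 0.1 F [-1.2 -0.1  0.2] gap 27.9 r 0.607
 head 0.1 tool dx,dy 216.8 -24.3 spin 0.1
 head 0.0 tool dx,dy 216.7 -24.8 spin 0.1
```

>>> {"api": "step_arm", "payload": {"series": [{"x":6,"y":-1,"z":0,"spin":0,"fingers":-0.36},{"x":10,"y":-1,"z":0,"spin":0,"fingers":-0.36},{"x":10,"y":-1,"z":0,"spin":0,"fingers":-0.36},{"x":10,"y":-1,"z":0,"spin":0,"fingers":-0.36},{"x":10,"y":-1,"z":0,"spin":0,"fingers":-0.36},{"x":10,"y":-1,"z":0,"spin":0,"fingers":-0.36},{"x":10,"y":-1,"z":0,"spin":0,"fingers":-0.36},{"x":10,"y":-1,"z":0,"spin":0,"fingers":-0.36}]}}

```text
time_s: 9.4
ee_pos: [0.5716, -0.1246, 0.009]
orientation: [0.752, 0.659, 0.007, -0.006]
contact_force: [-0.6, -0.5, -0.5]
width: 0.326
```

```bash
python3 -c "
from h import *
st(-107,0)"
```

```text
t 9.4 mag [-241.6  -15.3] z 9.0 head 0.1 F [-0.6 -0.5 -0.5] gap 28.3 r 0.585
 head 0.1 tool dx,dy 134.6 -15.1 spin 0.1
 head 0.0 tool dx,dy 134.6 -15.3 spin 0.1
```

>>> {"api": "step_arm", "payload": {"series": [{"x":10,"y":-1,"z":0.3,"spin":0,"fingers":-0.36},{"x":10,"y":-1,"z":0.2,"spin":0,"fingers":-0.36},{"x":10,"y":-1,"z":0,"spin":0,"fingers":-0.36},{"x":10,"y":-1,"z":0,"spin":0,"fingers":-0.36},{"x":10,"y":-1,"z":0,"spin":0,"fingers":-0.36},{"x":10,"y":-1,"z":0,"spin":0,"fingers":-0.36},{"x":10,"y":-1,"z":0,"spin":0,"fingers":-0.36},{"x":10,"y":-1,"z":0,"spin":0,"fingers":-0.36}]}}

```text
time_s: 10.07
ee_pos: [0.5742, -0.0344, 0.0102]
orientation: [0.752, 0.659, 0.007, -0.006]
contact_force: [-1.0, -0.8, -0.4]
width: 0.321
```

```bash
python3 -c "
from h import *
st(-107,0)"
```

```text
t 10.07 mag [-151.8   -5.7] z 10.2 head 0.2 F [-1.  -0.8 -0.4] gap 27.9 r 0.575
 head 0.2 tool dx,dy 44.9 -5.6 spin 0.2
 head 0.0 tool dx,dy 44.8 -5.7 spin 0.2
```

>>> {"api": "step_arm", "payload": {"series": [{"x":10,"y":-1,"z":0.7,"spin":0,"fingers":-0.36},{"x":10,"y":-1,"z":0.7,"spin":0,"fingers":-0.36},{"x":10,"y":-1,"z":0.5,"spin":0,"fingers":-0.36},{"x":6,"y":-1,"z":0,"spin":0,"fingers":-0.36},{"x":2,"y":0,"z":0,"spin":0,"fingers":-0.36},{"x":0,"y":0,"z":0,"spin":0,"fingers":-0.36},{"x":-8,"y":0,"z":0.3,"spin":0,"fingers":-0.36},{"x":-5,"y":2,"z":0.3,"spin":0,"fingers":-1},{"x":0,"y":4,"z":0.3,"spin":0,"fingers":-1},{"x":0,"y":2,"z":0.3,"spin":0,"fingers":-1},{"x":0,"y":0,"z":0,"spin":0,"fingers":-1},{"x":0,"y":0,"z":0,"spin":0,"fingers":-1}]}}

```text
time_s: 11.07
ee_pos: [0.5829, -0.006, 0.0076]
orientation: [0.752, 0.659, 0.007, -0.006]
contact_force: [-0.6, 0.1, 0.8]
width: 0.045
```

```bash
python3 -c "
from h import *
st(-2,-8)
im=manip.camera('top');cv2.imwrite('pics/t6.png',cv2.resize(im[130:260,160:360],None,fx=4,fy=4,interpolation=2))"
```

```text
t 11.07 mag [-122.6  -10.6] z 7.6 head 0.2 F [-0.6  0.1  0.8] gap 3.9 r 0.583
 head 0.2 tool dx,dy 120.6 -2.3 spin 0.2
 head 0.0 tool dx,dy 120.6 -2.6 spin 0.2
```

View pics/t6.png

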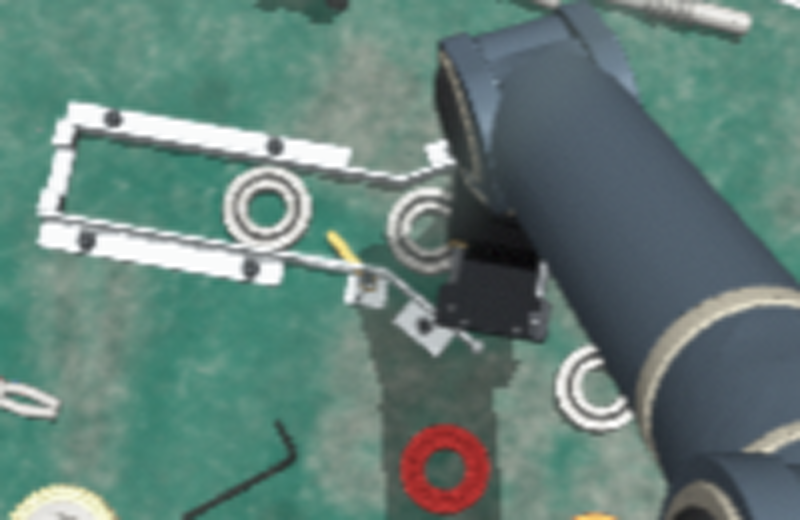

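Bearing B is in the funnel with its front edge at crop (388,225). Continue pushing.

>>> {"api": "step_arm", "payload": {"series": [{"x":8,"y":-1,"z":0,"spin":0.2,"fingers":-1},{"x":10,"y":-1,"z":0,"spin":0,"fingers":-1},{"x":10,"y":0,"z":0,"spin":0,"fingers":-1},{"x":10,"y":0,"z":0,"spin":0,"fingers":-1},{"x":10,"y":0,"z":0,"spin":0,"fingers":-1},{"x":10,"y":0,"z":0,"spin":0,"fingers":-1},{"x":10,"y":0,"z":0,"spin":0,"fingers":-1},{"x":10,"y":0,"z":0,"spin":0,"fingers":-1}]}}

```text
time_s: 11.78
ee_pos: [0.5914, 0.0747, 0.0084]
orientation: [0.754, 0.657, 0.005, -0.005]
contact_force: [1.0, -3.4, -0.7]
width: 0.009
```

```bash
python3 -c "
from h import *
st(-2,-8)"
```

```text
t 11.78 mag [-41.5  -8.2] z 8.4 head -0.2 F [ 1.  -3.4 -0.7] gap 0.8 r 0.596
 head -0.2 tool dx,dy 39.5 -0.4 spin -0.2
 head 0.0 tool dx,dy 39.5 -0.2 spin -0.2
```

>>> {"api": "step_arm", "payload": {"series": [{"x":10,"y":0,"z":0.2,"spin":0,"fingers":-1},{"x":10,"y":0,"z":0.2,"spin":0,"fingers":-1},{"x":10,"y":0,"z":0,"spin":0,"fingers":-1},{"x":7,"y":0,"z":0,"spin":0,"fingers":-1},{"x":3,"y":0,"z":0,"spin":0,"fingers":-1},{"x":0,"y":0,"z":0,"spin":0,"fingers":-1}]}}

```text
time_s: 12.28
ee_pos: [0.5961, 0.123, 0.0081]
orientation: [0.752, 0.659, 0.004, -0.006]
contact_force: [-0.0, -3.1, -0.8]
width: 0.0
```

```bash
python3 -c "
from h import *
st(-2,-8)"
```

```text
t 12.28 mag [ 7.  -6.4] z 8.1 head 0.1 F [-0.  -3.1 -0.8] gap 0.0 r 0.609
 head 0.1 tool dx,dy -9.0 1.6 spin 0.1
 head 0.0 tool dx,dy -9.0 1.6 spin 0.1
```

>>> {"api": "step_arm", "payload": {"series": [{"x":-5,"y":0,"z":0,"spin":0,"fingers":-1},{"x":-4,"y":0,"z":-10,"spin":0,"fingers":-1},{"x":0,"y":0,"z":-30,"spin":0,"fingers":-1},{"x":-15,"y":0,"z":-30,"spin":0,"fingers":-0.36},{"x":-30,"y":-10,"z":0,"spin":0,"fingers":-0.36},{"x":-30,"y":-15,"z":0,"spin":0,"fingers":-0.36},{"x":-30,"y":-20,"z":0,"spin":0,"fingers":-0.36},{"x":-30,"y":-20,"z":0,"spin":0,"fingers":-0.36},{"x":-30,"y":-20,"z":0,"spin":0,"fingers":-0.36},{"x":-25,"y":-15,"z":0,"spin":0,"fingers":-0.36},{"x":-15,"y":-10,"z":0,"spin":0,"fingers":-0.36},{"x":0,"y":0,"z":0,"spin":0,"fingers":-0.36}]}}

```text
time_s: 13.28
ee_pos: [0.457, -0.0821, 0.0852]
orientation: [0.754, 0.657, 0.014, -0.003]
contact_force: [-0.4, -0.3, 0.9]
width: 0.318
```

```bash
python3 -c "
from h import *
st(-231,130,-60)
im=manip.camera('top');cv2.imwrite('pics/t7.png',cv2.resize(im[130:260,160:360],None,fx=4,fy=4,interpolation=2))"
```

```text
t 13.28 mag [-214.9  104. ] z 85.2 head -0.1 F [-0.4 -0.3  0.9] gap 27.7 r 0.464
 head -0.1 tool dx,dy -16.2 -25.9 spin 59.9
 head -60 tool dx,dy -30.6 1.0 spin 59.9
```

View pics/t7.png

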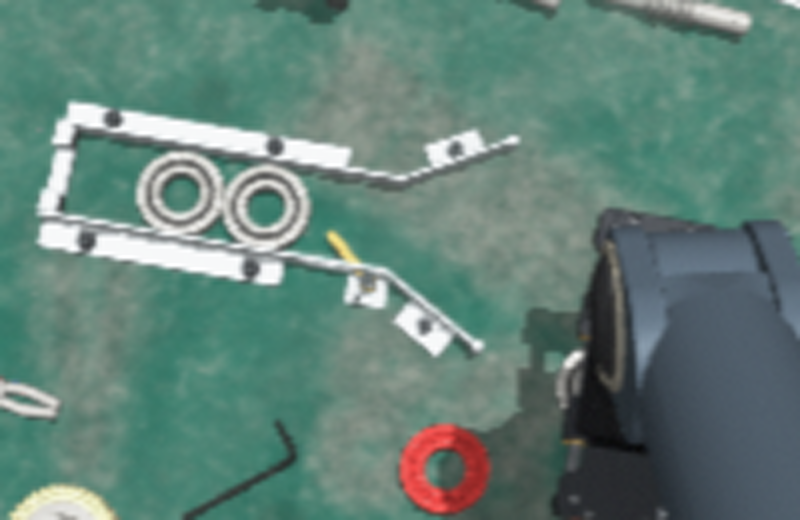

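Two bearings are in the lane (crop 180,193 and 266,207), and the pawl is shut with its tip at (331,234). Now rotate for C.

>>> {"api": "step_arm", "payload": {"series": [{"x":-5,"y":-8,"z":0,"spin":7,"fingers":-0.36},{"x":-5,"y":-8,"z":0,"spin":7,"fingers":-0.36},{"x":-5,"y":-5,"z":0,"spin":7,"fingers":-0.36},{"x":0,"y":0,"z":0,"spin":7,"fingers":-0.36},{"x":0,"y":0,"z":0,"spin":7,"fingers":-0.36},{"x":0,"y":0,"z":0,"spin":7,"fingers":-0.36},{"x":0,"y":0,"z":0,"spin":7,"fingers":-0.36},{"x":0,"y":0,"z":0,"spin":6,"fingers":-0.36},{"x":0,"y":0,"z":0,"spin":2,"fingers":-0.36},{"x":0,"y":0,"z":0,"spin":0,"fingers":-0.36}]}}

```text
time_s: 14.17
ee_pos: [0.4486, -0.0806, 0.093]
orientation: [0.978, 0.207, 0.025, -0.01]
contact_force: [-0.6, -0.6, 0.3]
width: 0.321
```

```bash
python3 -c "
from h import *
st(-231,130,-60)"
```

```text
t 14.17 mag [-214.5  112.5] z 93.0 head -58.4 F [-0.6 -0.6  0.3] gap 27.9 r 0.456
 head -58.4 tool dx,dy -23.6 4.9 spin 1.6
 head -60 tool dx,dy -23.4 5.6 spin 1.6
```

>>> {"api": "step_arm", "payload": {"series": [{"x":-10,"y":3,"z":5,"spin":1,"fingers":-0.36},{"x":-9,"y":2,"z":10,"spin":0,"fingers":-0.36},{"x":-4,"y":0,"z":15,"spin":0,"fingers":-0.36},{"x":0,"y":0,"z":15,"spin":0,"fingers":-0.36},{"x":0,"y":0,"z":8,"spin":0,"fingers":-0.36},{"x":0,"y":0,"z":0,"spin":0,"fingers":-0.36}]}}

```text
time_s: 14.67
ee_pos: [0.4349, -0.0913, 0.0384]
orientation: [0.979, 0.202, 0.029, -0.01]
contact_force: [0.1, -0.3, -0.8]
width: 0.32
```

```bash
python3 -c "
from h import *
st(-231,130,-60)"
```

```text
t 14.67 mag [-226.9  124.7] z 38.4 head -59.0 F [ 0.1 -0.3 -0.8] gap 27.8 r 0.444
 head -59.0 tool dx,dy -6.6 0.8 spin 1.0
 head -60 tool dx,dy -6.6 0.9 spin 1.0
```

>>> {"api": "step_arm", "payload": {"series": [{"x":-6,"y":1,"z":5,"spin":0,"fingers":-0.36},{"x":-2,"y":0,"z":10,"spin":0,"fingers":-0.36},{"x":0,"y":0,"z":9,"spin":0,"fingers":-0.36},{"x":0,"y":0,"z":3,"spin":0,"fingers":-0.36},{"x":0,"y":0,"z":0,"spin":0,"fingers":-0.36}]}}

```text
time_s: 15.08
ee_pos: [0.4297, -0.0954, 0.0103]
orientation: [0.979, 0.202, 0.03, -0.01]
contact_force: [-0.4, -0.3, -0.3]
width: 0.321
```

```bash
python3 -c "
from h import *
st(-231,130,-60)
print(R.from_quat(manip.observe()['orientation']).as_matrix()[:,2])"
```

```text
t 15.08 mag [-231.7  129.3] z 10.3 head -58.9 F [-0.4 -0.3 -0.3] gap 27.9 r 0.44
 head -58.9 tool dx,dy -0.2 -0.9 spin 1.1
 head -60 tool dx,dy -0.2 -0.9 spin 1.1
[ 0.05517897  0.03146646 -0.99798053]
```

>>> {"api": "step_arm", "payload": {"series": [{"x":6,"y":0,"z":1.2,"spin":0,"fingers":-0.36},{"x":9,"y":0,"z":1,"spin":0,"fingers":-0.36},{"x":9,"y":0,"z":0.7,"spin":0,"fingers":-0.36},{"x":9,"y":0,"z":0.7,"spin":0,"fingers":-0.36}]}}

```text
time_s: 15.42
ee_pos: [0.4599, -0.0824, 0.009]
orientation: [0.979, 0.201, 0.028, -0.01]
contact_force: [-0.4, -0.7, 0.4]
width: 0.321
```

```bash
python3 -c "
from h import *
st(-175,32,-60)"
```

```text
t 15.42 mag [-214.8  101.1] z 9.0 head -59.1 F [-0.4 -0.7  0.4] gap 27.9 r 0.467
 head -59.1 tool dx,dy 79.7 1.4 spin 0.9
 head -60 tool dx,dy 79.7 0.1 spin 0.9
```

>>> {"api": "step_arm", "payload": {"series": [{"x":9,"y":0,"z":0.8,"spin":0,"fingers":-0.36},{"x":9,"y":0,"z":0.7,"spin":0,"fingers":-0.36},{"x":9,"y":0,"z":0.6,"spin":0,"fingers":-0.36},{"x":9,"y":0,"z":0.6,"spin":0,"fingers":-0.36},{"x":9,"y":0,"z":0.6,"spin":0,"fingers":-0.36},{"x":9,"y":0,"z":0.6,"spin":0,"fingers":-0.36}]}}

```text
time_s: 15.92
ee_pos: [0.5168, -0.0574, 0.009]
orientation: [0.979, 0.203, 0.029, -0.01]
contact_force: [-1.2, -0.5, 1.8]
width: 0.323
```

```bash
python3 -c "
from h import *
st(-175,32,-60)"
```

```text
t 15.92 mag [-182.4   48.1] z 9.0 head -58.9 F [-1.2 -0.5  1.8] gap 28.1 r 0.52
 head -58.9 tool dx,dy 17.6 2.0 spin 1.1
 head -60 tool dx,dy 17.6 1.7 spin 1.1
```

Finish the diagonal push, then back off, lift, and reorient to heading 0.

>>> {"api": "step_arm", "payload": {"series": [{"x":8,"y":1,"z":0.6,"spin":0,"fingers":-0.36},{"x":6,"y":0,"z":0.5,"spin":0,"fingers":-0.36},{"x":2,"y":0,"z":0,"spin":0,"fingers":-0.36},{"x":0,"y":0,"z":0,"spin":0,"fingers":-0.36},{"x":-8,"y":0,"z":0,"spin":0,"fingers":-0.36},{"x":-8,"y":0,"z":-5,"spin":0,"fingers":-0.36},{"x":-5,"y":0,"z":-15,"spin":0,"fingers":-0.36},{"x":0,"y":0,"z":-20,"spin":0,"fingers":-0.36},{"x":0,"y":0,"z":-10,"spin":0,"fingers":-0.36},{"x":0,"y":0,"z":0,"spin":0,"fingers":-0.36}]}}

```text
time_s: 16.75
ee_pos: [0.5088, -0.0619, 0.0587]
orientation: [0.979, 0.202, 0.029, -0.01]
contact_force: [-1.2, 0.4, -0.8]
width: 0.321
```

```bash
python3 -c "
from h import *
st(-200,1,0)
im=manip.camera('top');cv2.imwrite('pics/t8.png',cv2.resize(im[130:260,160:360],None,fx=4,fy=4,interpolation=2))
im=manip.camera('scene');cv2.imwrite('pics/s8.png',cv2.resize(im[120:270,160:390],None,fx=3.4,fy=3.4,interpolation=2))"
```

```text
t 16.75 mag [-187.9   55.4] z 58.7 head -59.0 F [-1.2  0.4 -0.8] gap 28.0 r 0.513
 head -59.0 tool dx,dy 40.3 38.4 spin -59.0
 head 0 tool dx,dy -12.1 54.4 spin -59.0
```

View pics/t8.png

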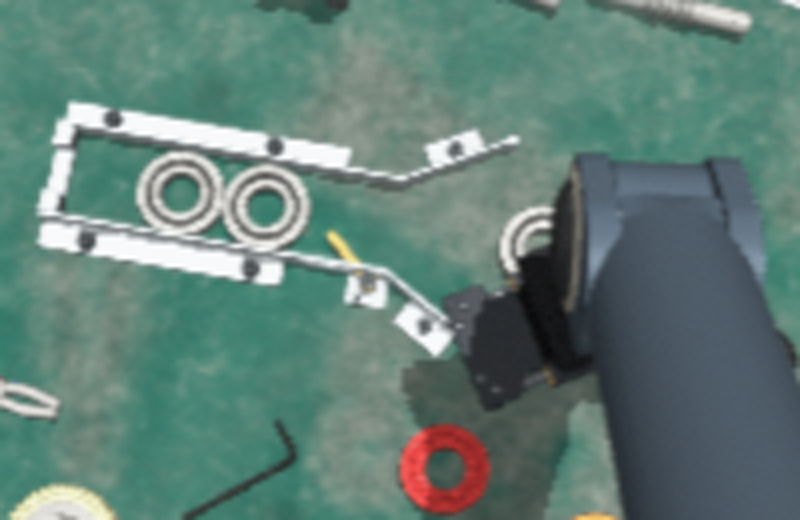

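View pics/s8.png

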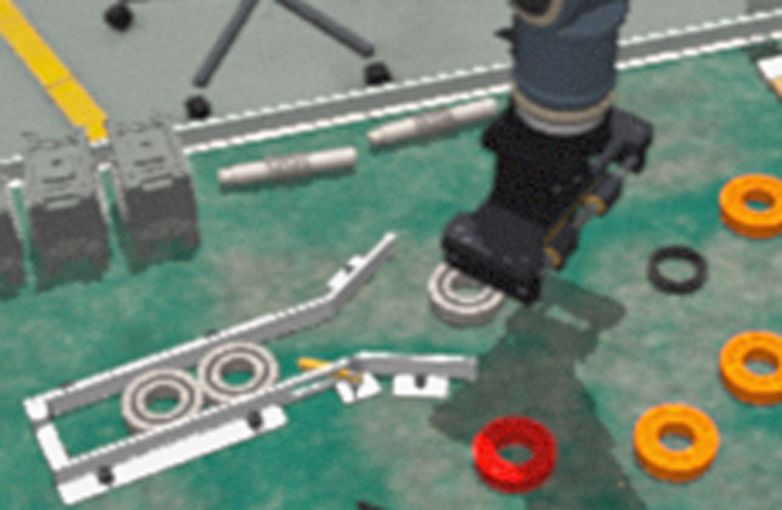

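```bash
python3 -c "
from h import *
p=ray('top',295.4,192.1,.016)[:2];print(m['R'].T@(p-m['t'])*1000)
for U,V in((267,209),(180,193),(266,207)):
  p=ray('top',(U+.5)/4+159.5,(V+.5)/4+129.5,.016)[:2];print(m['R'].T@(p-m['t'])*1000)"
```

```text
[-153.43415121   -0.7511769 ]
[46.81712858  1.99457447]
[110.42817675   0.59866297]
[47.79366273  0.65892855]
```

>>> {"api": "step_arm", "payload": {"series": [{"x":0,"y":0,"z":-3,"spin":-7,"fingers":-0.36},{"x":0,"y":0,"z":-3,"spin":-7,"fingers":-0.36},{"x":0,"y":0,"z":0,"spin":-7,"fingers":-0.36},{"x":0,"y":0,"z":0,"spin":-7,"fingers":-0.36},{"x":0,"y":0,"z":0,"spin":-7,"fingers":-0.36},{"x":0,"y":0,"z":0,"spin":-7,"fingers":-0.36},{"x":0,"y":0,"z":0,"spin":-7,"fingers":-0.36},{"x":0,"y":0,"z":0,"spin":-5,"fingers":-0.36},{"x":0,"y":0,"z":0,"spin":-1,"fingers":-0.36},{"x":0,"y":0,"z":0,"spin":0,"fingers":-0.36}]}}

```text
time_s: 17.68
ee_pos: [0.5029, -0.0603, 0.0547]
orientation: [0.765, 0.643, 0.026, -0.001]
contact_force: [0.1, 0.1, 0.2]
width: 0.324
```

```bash
python3 -c "
from h import *
st(-200,-1,0)
print(R.from_quat(manip.observe()['orientation']).as_matrix()[2])"
```

```text
t 17.68 mag [-187.1   61.5] z 54.7 head -2.2 F [0.1 0.1 0.2] gap 28.2 r 0.506
 head -2.2 tool dx,dy -10.5 62.9 spin -2.2
 head 0 tool dx,dy -12.9 62.5 spin -2.2
[ 0.04207683  0.03215499 -0.99859681]
```

>>> {"api": "step_arm", "payload": {"series": [{"x":-5,"y":10,"z":0,"spin":-2,"fingers":-0.36},{"x":-5,"y":15,"z":0,"spin":0,"fingers":-0.36},{"x":-2,"y":15,"z":0,"spin":0,"fingers":-0.36},{"x":0,"y":10,"z":5,"spin":0,"fingers":-0.36},{"x":0,"y":5,"z":5,"spin":0,"fingers":-0.36},{"x":0,"y":0,"z":5,"spin":0,"fingers":-0.36},{"x":0,"y":0,"z":0,"spin":0,"fingers":-0.36}]}}

```text
time_s: 18.27
ee_pos: [0.5549, -0.0793, 0.0358]
orientation: [0.757, 0.653, 0.024, -0.004]
contact_force: [-0.6, -0.4, 0.2]
width: 0.325
```

```bash
python3 -c "
from h import *
st(-200,-1,0)"
```

```text
t 18.27 mag [-199.     7.4] z 35.8 head -0.7 F [-0.6 -0.4  0.2] gap 28.3 r 0.561
 head -0.7 tool dx,dy -0.9 8.4 spin -0.7
 head 0 tool dx,dy -1.0 8.4 spin -0.7
```

>>> {"api": "step_arm", "payload": {"series": [{"x":-1,"y":5,"z":8,"spin":-0.6,"fingers":-0.36},{"x":-1,"y":3,"z":8,"spin":0,"fingers":-0.36},{"x":0,"y":0,"z":8,"spin":0,"fingers":-0.36},{"x":0,"y":0,"z":2,"spin":0,"fingers":-0.36},{"x":0,"y":0,"z":0,"spin":0,"fingers":-0.36}]}}

```text
time_s: 18.68
ee_pos: [0.5611, -0.0804, 0.0057]
orientation: [0.753, 0.658, 0.023, -0.005]
contact_force: [0.2, -0.0, -0.2]
width: 0.318
```

```bash
python3 -c "
from h import *
st(-107,0)"
```

```text
t 18.68 mag [-199.2    1. ] z 5.7 head 0.1 F [ 0.2 -0.  -0.2] gap 27.7 r 0.567
 head 0.1 tool dx,dy 92.2 1.1 spin 0.1
 head 0.0 tool dx,dy 92.2 1.0 spin 0.1
```

>>> {"api": "step_arm", "payload": {"series": [{"x":6,"y":0,"z":-0.5,"spin":0,"fingers":-0.36},{"x":10,"y":0,"z":0,"spin":0,"fingers":-0.36},{"x":10,"y":0,"z":0,"spin":0,"fingers":-0.36},{"x":10,"y":0,"z":0,"spin":0,"fingers":-0.36},{"x":10,"y":0,"z":0,"spin":0,"fingers":-0.36},{"x":10,"y":0,"z":0,"spin":0,"fingers":-0.36},{"x":10,"y":0,"z":0,"spin":0,"fingers":-0.36},{"x":10,"y":0,"z":0,"spin":0,"fingers":-0.36}]}}

```text
time_s: 19.35
ee_pos: [0.5714, 0.0009, 0.0101]
orientation: [0.753, 0.658, 0.022, -0.005]
contact_force: [0.1, -0.7, -0.3]
width: 0.319
```

```bash
python3 -c "
from h import *
st(-107,0)"
```

```text
t 19.35 mag [-117.3    1.8] z 10.1 head -0.0 F [ 0.1 -0.7 -0.3] gap 27.8 r 0.571
 head -0.0 tool dx,dy 10.3 1.8 spin -0.0
 head 0.0 tool dx,dy 10.3 1.8 spin -0.0
```

>>> {"api": "step_arm", "payload": {"series": [{"x":7,"y":0,"z":0.6,"spin":0,"fingers":-0.36},{"x":2,"y":0,"z":0.3,"spin":0,"fingers":-0.36},{"x":0,"y":0,"z":0,"spin":0,"fingers":-0.36},{"x":-8,"y":0,"z":0,"spin":0,"fingers":-0.36},{"x":-5,"y":2,"z":0,"spin":0,"fingers":-1},{"x":0,"y":4,"z":0,"spin":0,"fingers":-1},{"x":0,"y":3,"z":0,"spin":0,"fingers":-1},{"x":0,"y":1,"z":0,"spin":0,"fingers":-1},{"x":0,"y":0,"z":0,"spin":0,"fingers":-1}]}}

```text
time_s: 20.1
ee_pos: [0.5828, -0.0029, 0.0097]
orientation: [0.753, 0.658, 0.023, -0.005]
contact_force: [0.3, -0.3, 0.1]
width: 0.043
```

```bash
python3 -c "
from h import *
st(-2,-8)
im=manip.camera('top');cv2.imwrite('pics/t9.png',cv2.resize(im[130:260,160:360],None,fx=4,fy=4,interpolation=2))"
```

```text
t 20.1 mag [-119.5  -10. ] z 9.7 head 0.0 F [ 0.3 -0.3  0.1] gap 3.8 r 0.583
 head 0.0 tool dx,dy 117.5 -2.0 spin 0.0
 head 0.0 tool dx,dy 117.5 -2.0 spin 0.0
```

View pics/t9.png

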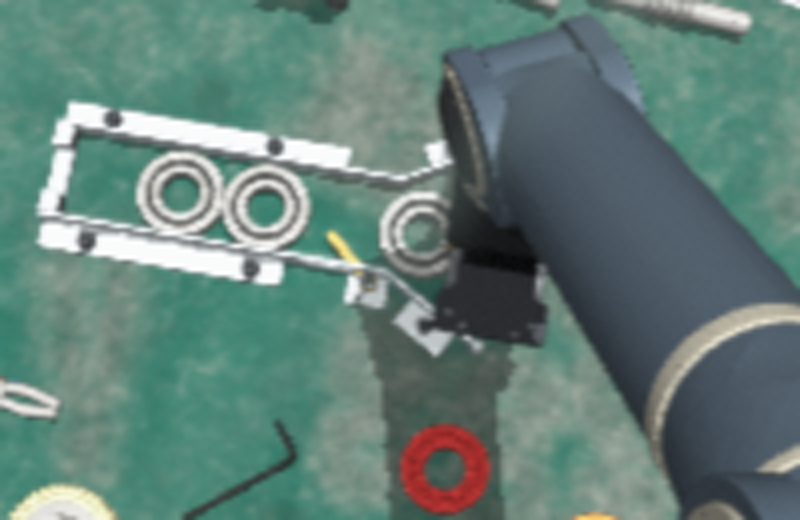

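>>> {"api": "step_arm", "payload": {"series": [{"x":8,"y":-1,"z":1,"spin":0,"fingers":-1},{"x":10,"y":-1,"z":0.6,"spin":0,"fingers":-1},{"x":10,"y":0,"z":0.4,"spin":0,"fingers":-1},{"x":10,"y":0,"z":0.4,"spin":0,"fingers":-1},{"x":10,"y":0,"z":0.4,"spin":0,"fingers":-1},{"x":10,"y":0,"z":0.4,"spin":0,"fingers":-1},{"x":10,"y":0,"z":0.4,"spin":0,"fingers":-1}]}}

```text
time_s: 20.73
ee_pos: [0.5942, 0.064, 0.0094]
orientation: [0.754, 0.656, 0.023, 0.0]
contact_force: [2.3, -7.4, -0.2]
width: 0.003
```

```bash
python3 -c "
from h import *
st(-5,-8)"
```

```text
t 20.73 mag [-51.7 -12.4] z 9.4 head -0.2 F [ 2.3 -7.4 -0.2] gap 0.3 r 0.598
 head -0.2 tool dx,dy 46.7 -4.5 spin -0.2
 head 0.0 tool dx,dy 46.7 -4.4 spin -0.2
```

>>> {"api": "step_arm", "payload": {"series": [{"x":9,"y":-2,"z":0.6,"spin":0,"fingers":-1},{"x":9,"y":-2,"z":0.4,"spin":0,"fingers":-1},{"x":9,"y":-1,"z":0.4,"spin":0,"fingers":-1},{"x":7,"y":0,"z":0.4,"spin":0,"fingers":-1}]}}

```text
time_s: 21.07
ee_pos: [0.6, 0.094, 0.0094]
orientation: [0.755, 0.656, 0.022, 0.008]
contact_force: [1.3, -4.1, -0.6]
width: 0.003
```

```bash
python3 -c "
from h import *
st(-5,-8)"
```

```text
t 21.07 mag [-21.2 -14.1] z 9.4 head -0.3 F [ 1.3 -4.1 -0.6] gap 0.2 r 0.607
 head -0.3 tool dx,dy 16.2 -6.2 spin -0.3
 head 0.0 tool dx,dy 16.2 -6.1 spin -0.3
```

>>> {"api": "step_arm", "payload": {"series": [{"x":8,"y":-3,"z":0.5,"spin":0,"fingers":-1},{"x":7,"y":-2,"z":0.4,"spin":0,"fingers":-1},{"x":3,"y":-1,"z":0.2,"spin":0,"fingers":-1}]}}

```text
time_s: 21.32
ee_pos: [0.6021, 0.1092, 0.0093]
orientation: [0.755, 0.655, 0.023, 0.014]
contact_force: [1.9, -4.9, -0.4]
width: 0.008
```

```bash
python3 -c "
from h import *
st(-5,-8)
im=manip.camera('top');cv2.imwrite('pics/t10.png',cv2.resize(im[130:260,160:360],None,fx=4,fy=4,interpolation=2))"
```

```text
t 21.32 mag [ -5.8 -14.2] z 9.3 head -0.4 F [ 1.9 -4.9 -0.4] gap 0.7 r 0.612
 head -0.4 tool dx,dy 0.8 -6.2 spin -0.4
 head 0.0 tool dx,dy 0.8 -6.2 spin -0.4
```

View pics/t10.png

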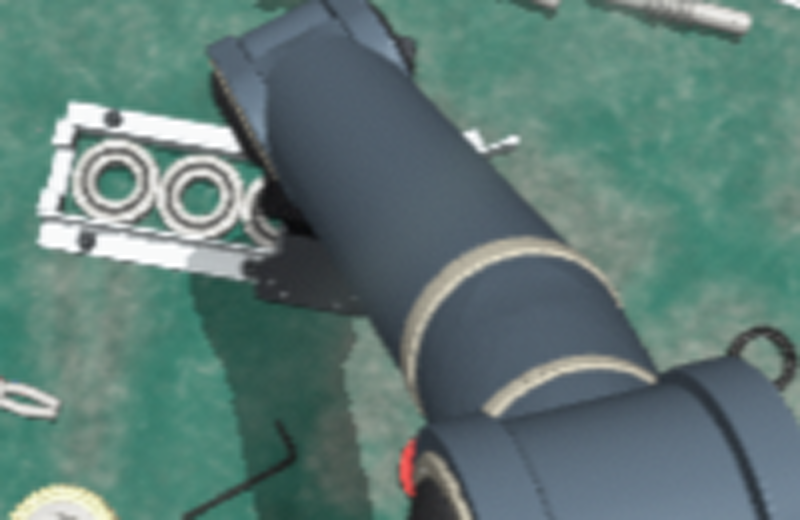

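>>> {"api": "step_arm", "payload": {"series": [{"x":3,"y":-1,"z":0.2,"spin":0,"fingers":-1},{"x":1,"y":0,"z":0,"spin":0,"fingers":-1}]}}

```text
time_s: 21.53
ee_pos: [0.6026, 0.1115, 0.0092]
orientation: [0.755, 0.655, 0.022, 0.016]
contact_force: [0.1, -4.3, 0.8]
width: 0.007
```

```bash
python3 -c "
from h import *
st(-5,-8)"
```

```text
t 21.53 mag [ -3.4 -14.4] z 9.2 head -0.4 F [ 0.1 -4.3  0.8] gap 0.6 r 0.613
 head -0.4 tool dx,dy -1.6 -6.4 spin -0.4
 head 0.0 tool dx,dy -1.6 -6.4 spin -0.4
```

>>> {"api": "step_arm", "payload": {"series": [{"x":-5,"y":-1,"z":0,"spin":0,"fingers":-1},{"x":-4,"y":-1,"z":-8,"spin":0,"fingers":-1},{"x":0,"y":0,"z":-30,"spin":0,"fingers":-1},{"x":-15,"y":0,"z":-30,"spin":0,"fingers":-1},{"x":-30,"y":0,"z":-15,"spin":0,"fingers":-1},{"x":-35,"y":0,"z":0,"spin":0,"fingers":-1},{"x":-35,"y":0,"z":0,"spin":0,"fingers":-1},{"x":-35,"y":0,"z":0,"spin":0,"fingers":-1},{"x":-35,"y":0,"z":0,"spin":0,"fingers":-1},{"x":-30,"y":0,"z":0,"spin":0,"fingers":-1},{"x":-15,"y":0,"z":0,"spin":0,"fingers":-1},{"x":0,"y":0,"z":0,"spin":0,"fingers":-1}]}}

```text
time_s: 22.53
ee_pos: [0.5605, -0.112, 0.0958]
orientation: [0.747, 0.665, 0.029, 0.01]
contact_force: [1.2, -0.7, 0.3]
width: 0.004
```

```bash
python3 -c "
from h import *
st()
im=manip.camera('top');cv2.imwrite('pics/t11.png',im);cv2.imwrite('pics/t11z.png',cv2.resize(im[145:255,160:300],None,fx=5.6,fy=5.4,interpolation=2))
im=manip.camera('scene');cv2.imwrite('pics/s11.png',cv2.resize(im[120:270,160:390],None,fx=3.4,fy=3.4,interpolation=2))"
```

```text
t 22.53 mag [-230.6   -2.6] z 95.8 head 1.1 F [ 1.2 -0.7  0.3] gap 0.4 r 0.572
```

View pics/t11.png

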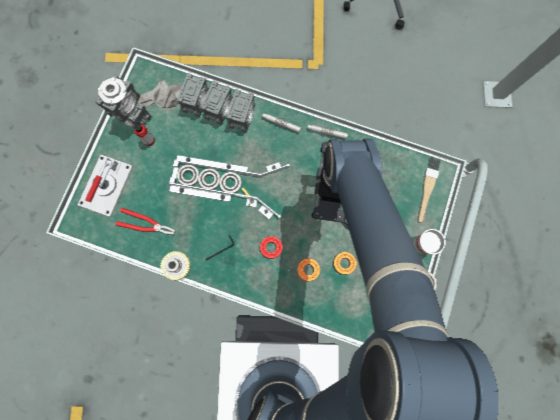

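View pics/t11z.png

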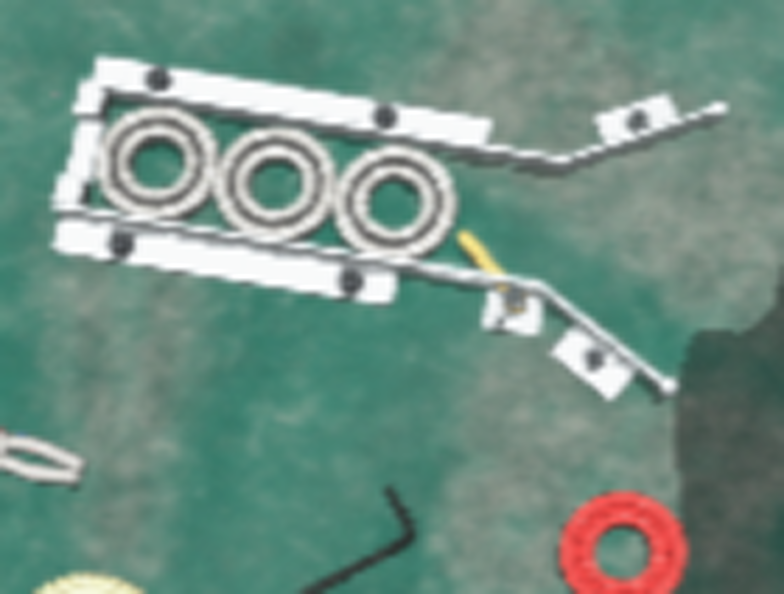

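View pics/s11.png

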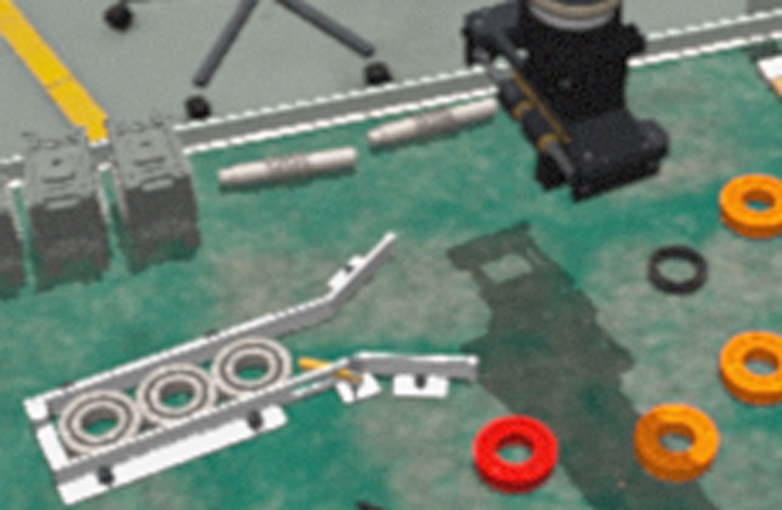

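Three bearings lie in a row at zoom crop (158,163), (275,183) and (394,202). The pawl tip is at (462,235), the same as in the first picture, so it is shut. The gripper is clear of everything.

```bash
python3 -c "
from h import *
a=cv2.imread('pics/scene0.png');p=proj('scene',[.4938,-.1936,.009]);print('seal px start',p)
st();print(manip.finish_job())"
```

```text
seal px start [358.95723742 197.353725  ]
t 22.63 mag [-226.5   -2.8] z 95.9 head 1.3 F [-0.1  0.8  0.4] gap 0.3 r 0.572
the job is handed in; nothing more can be done
None
```

All three bearings are in the lane in a row, and the job is handed in at 22.6 s of the 72 s allowed. I pushed them in one at a time, using only the fingertips against their rims. I loaded the bearing nearest the mouth first, then the one behind it, then the one off to the pawl side.

- **Pawl:** In the pictures taken after the first and second bearings, the pawl was shut and the remaining bearings were still outside the mouth. In the last picture its tip is at the same pixel as at the start, so it is fully shut behind the third bearing.
- **Forces:** Readings taken between moves stayed below about 8 N.
- **Bystanders:** The oil seal shows at the same place before and after in the scene camera, and the hex key and the red and orange look-alikes also appear unmoved. I judged these by eye, not by measurement.
- **Small deviations:** The tool leaned up to about 3.5° and drifted sideways about 6 mm during the last push. Neither had any visible effect, and no check failed.

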